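# Index the parts turntable the short way round

### The job

Turn the round parts turntable so that its empty nest, the one with the red collar and red stripe, stands at the yellow pointer with the stripe in line with the pointer's tip. Turn it the shorter way round all along (either way will do if the stripe starts almost exactly opposite the pointer) and leave the tape roll and the black stamp where they are.

Things in the scene. Friction and masses are not known exactly. Their poses are not given: they have to be found in the camera images.
- turntable (a joint): angle of the disc, rad. 0 (and equally 6.283, a full turn) = the red stripe is at the yellow pointer; grows counter-clockwise seen from above. Starts between 0.9 and 5.38; turns freely past 0 and 6.283 (stops only at -7 and 13.3). Stiff plain bearing: about 0.22 N m to turn (2.5 N at a pin), no detents, stays where it is left
- disc_centre (a point): centre of the turntable's top face, on its vertical axis, 34 mm above the bench. Aluminium disc, 200 mm across, edge 12 mm thick. In the middle a black hub, 40 mm across, 19 mm high. Six nests, 60 degrees apart, lie on a circle of 46 mm radius, with collars 35 mm across: five grey ones hold fixed bronze bushings 22 mm across, tops 24 mm above the disc; the red one is empty
- pin (a point): centre, half-way up, of one of the six bare upright steel pins for turning the disc, each 12 mm in diameter, 45 mm high (tops 79 mm above the bench), on a circle of 88 mm radius. They lie half-way between the nests: 30, 90, 150, 210, 270 and 330 degrees from the red stripe; this one 30 degrees counter-clockwise of it
- red_mark (a point): outer end of the red stripe, on top of the disc, 95 mm from its centre; the stripe runs radially from the empty red nest to the edge
- pointer_tip (a point): tip of the fixed yellow pointer, 104 mm from the disc's axis, its top level with the disc's top; it points at the axis. Only the pins, hub, bushings and collars stand higher than its top
- index_base: grey base plate bolted to the bench, 270 x 216 x 12 mm, carrying disc and pointer; origin on the bench below the disc's axis, the pointer lies on its -x side. To the right of it, beyond y = -0.1, stands a measuring machine with a hand probe on a stand, up to 0.7 m high: the arm has to pass it well above or close to the robot
- tape_roll: bystander: roll of clear tape with pale yellow rim, lying flat, 94 mm across, 19 mm high, loose; origin at the centre of its underside
- inspect_stamp: bystander: black hand stamp standing upright, 24 mm across, 63 mm high, loose; origin at the centre of its underside

How it is judged:
At the end, for the whole second after the job is handed in: The red stripe stands within 0.12 rad (7 degrees, 11 mm at the disc's edge) of the pointer and the turntable is at rest ((value of joint turntable between -0.12 and 0.12 rad or value of joint turntable between 6.163 and 6.403 rad) and velocity of joint turntable between -0.05 and 0.05 rad/s); the robot touches nothing.
It fails at once if the disc goes the long way: it has turned about half a turn with the stripe still over 0.4 rad from the pointer (distance of red_mark from where it was at the start of the episode above 0.1881 m and not (value of joint turntable between -0.4 and 0.4 rad or value of joint turntable between 5.883 and 6.683 rad)).
It fails at once if the tape roll or the stamp is shifted by more than 20 mm (distance of any of tape_roll, inspect_stamp from where it was at the start of the episode above 0.02 m).
It also fails if it takes over 45 s, if anything falls off the work surface, if the arm or the gripper's body presses on something with over 40 N, if the wrist force passes 120 N, or if a joint passes its speed limit or range.

### The arm

A 7-joint arm with a two-finger parallel gripper is mounted at the origin on a cart in front of the work surface, level with it; the furniture and walls round the work are solid. World frame = base frame: x ahead of the robot, y to its left, z up, the work surface at z = 0. Lengths are in m, angles in rad, forces in N, time in s.
With the tool pointing down it reaches from about 0.425 to 0.925 m from the base axis. Payload 6.8 kg.
Tool frame: the origin (TCP) lies on the centre line of the jaws, within the pads' length; the fingertips stand 19 mm ahead of it and the grasp point (between the pads) is the TCP (tcp_to_tips is the distance from the TCP to the fingertips, in m); x points along the fingers, y is the direction in which the jaws open and shut, and the axes are right-handed (so a half turn about x gives the same grasp; the last joint's range is limited). The gripper opens to 85 mm and grips with 20 to 120 N. Pads are 22 mm wide; open, the fingers measure 114 mm over their backs; the gripper's body (76 mm by 85 mm) begins 54 mm behind the grasp point. The pads swing forward as they close: fully open they stand 13 mm farther back than shut.
Start: joints at [1.183, 0.477, 0.022, 1.555, -0.011, 1.109, -0.083], TCP at [0.186, -0.649, 0.25] pointing down, gripper open.
Joint ranges: [-2.96, 2.96], [-0.34, 2.1], [-1.41, 1.46], [0.24, 2.44], [-1.37, 4.51], [0.17, 1.92], [-2.96, 2.96]. Speed limits (rad/s): [2.39, 2.39, 3.14, 3.14, 3.14, 3.14, 3.14].

### API

Orientations are given as a unit quaternion [w, x, y, z].
In Python, from station import get_obs, read_camera, hand_in, spot_in, cut_out, tcp_to_tips gives the robot as it stands.
- The arm moves only by the shell command python3 -m jog 'ROWS' [FORCE]. ROWS is JSON, a list of rows, each an object of numbers: "gripper": the closure, from 0 (fully open) to 1 (shut); "dx", "dy", "dz": the shift along the world's x, y, z in m; "rx", "ry", "rz": the turn, a rotation vector about the world's x, y, z in degrees. In form: [{"gripper": .., "dx": .., "dy": .., "dz": .., "rx": .., "ry": .., "rz": ..}, ...]. A call has 1 to 10 rows; each row is the pose to reach, as a shift and turn from the pose commanded when the call began; what a row does not reach only later rows make up. A row lasts 1/10 s, in which the tool goes at most 50 mm and 8.59 degrees, less where a joint would pass 70% of its speed; a pose out of reach is approached as far as the arm can. A call with a gripper value outside its range is refused whole. The fingers move at their own pace and stop on an object; FORCE is the grip in N (left out, the last holds). Time passes only in rows, so rows that repeat a pose let the fingers close. It gives the time, the measured TCP pose, the force and the opening at its end, in the units of the state.
- get_obs(): the state, without advancing time (a new reading comes with each control period).
- read_camera(name): name is "side" or "top"; returns a dict with "pixels" (480x640x3 uint8, blue, green, red), "range_z" (480x640 float32, m along the optical axis (not along the pixel's ray), 0 where there is no reading), "camera_matrix" (3x3 intrinsics, pixels), "cam_to_world" (4x4, takes a point from camera to world coordinates). Camera axes: x right, y down, z forward; pixel columns grow to the right and rows downward; lengths in m; the calibration is good to about 2 mm. A picture is of the moment at which its call begins.
- hand_in(): hands the job in, once; it reports no verdict.
Trained networks look in the newest picture that a camera, given by its name, has taken for a name from the list of things; names that differ only in an ending like _2 or _b are one class to them, and where a whole thing is asked for, a point or a joint stands for the part that bears it (a point fixed in the world has none). Each returns a list of dicts, best first, with "conf" (0 to 1); they miss things now and then, are a little off and sometimes report something else, mostly with a low value. They report only what shows in the picture. A call takes as long as a camera call.
- spot_in(camera, label): "box" ([centre column, centre row, width, height] in pixels, round what is visible of it).
- cut_out(camera, label): "mask" (480x640 bool, what is visible of it) and "box" ([centre column, centre row, width, height] in pixels, round what is visible of it).
The state is a dict: "t": time; "q": joint angles; "joint_vel": joint speeds; "joint_torque": joint torques, N m; "eef_pos": TCP position; "tool_rot": TCP orientation; "contact_force": force on the tool from outside, world axes, zero at the start; "torque": the same for the moment, N m; "gripper_width": opening from 0.0 (shut) to 1.0 (fully open).
Only numpy, scipy, OpenCV 4.12 (cv2) and the standard library are available. Lean on these libraries where they do the work, as an engineer would, in place of code of your own. Each camera call takes 0.05 s, during which the arm holds its last target. There are 200 camera calls.

## Working session

There is one attempt and no reset: what is moved stays moved. The work goes in short steps, Python scripts to look and compute and a shell command to move; the robot and the scene stay as the last step left them, time stands still between calls to the robot, and variables do not carry over. Pictures are saved under pics/ and viewed, about 8 in all and at most 12, crops included, and the job is handed in when it is done.

```bash
mkdir -p pics; cat > h.py <<'E'
from station import *
import numpy as np, cv2
def P(c,u,v,z=None):
    K=c["camera_matrix"];T=c["cam_to_world"]
    d=np.array([(u-K[0,2])/K[0,0],(v-K[1,2])/K[1,1],1.])
    if z is None: return (T@np.r_[d*c["range_z"][int(round(v)),int(round(u))],1])[:3]
    r=T[:3,:3]@d; o=T[:3,3]; return o+r*(z-o[2])/r[2]
def pix(c,p):
    q=np.linalg.inv(c["cam_to_world"])@np.r_[p,1]; q=c["camera_matrix"]@q[:3]; return q[:2]/q[2]
E
python3 - <<'E'
from h import *
o=get_obs();print(o['t'],o['eef_pos'],o['tool_rot'],tcp_to_tips)
for n in("top","side"):
    c=read_camera(n);cv2.imwrite(f"pics/{n}0.png",c["pixels"])
    for l,z in(("disc_centre",.034),("red_mark",.034),("pointer_tip",.034),("pin",.0565),("tape_roll",.01),("inspect_stamp",.06)):
        for d in spot_in(n,l)[:6]:
            b=d["box"];print(n,l,round(d["conf"],2),np.round(b),P(c,b[0],b[1],z).round(3))
E
```

```text
0.0 [ 0.18620373 -0.64825092  0.24935253] [-0.09798725 -0.70004734 -0.09919791  0.70035134] 0.019
top disc_centre 0.94 [373. 192. 108. 104.] [0.566 0.154 0.034]
top red_mark 0.72 [372. 193. 102. 105.] [0.563 0.156 0.034]
top pointer_tip 0.65 [374. 204. 133. 146.] [0.542 0.153 0.034]
top pin 0.6 [370. 193. 102. 102.] [0.559 0.164 0.056]
top inspect_stamp 0.57 [230. 283.  17.  10.] [0.39 0.43 0.06]
side disc_centre 0.79 [305. 210. 108.  93.] [0.566 0.156 0.034]
side red_mark 0.57 [306. 208. 108.  89.] [0.567 0.149 0.034]
side red_mark 0.41 [312. 221. 173. 119.] [0.541 0.177 0.034]
side red_mark 0.3 [241. 345.  65.  59.] [0.52  0.465 0.034]
side pointer_tip 0.98 [312. 224. 170. 115.] [0.539 0.183 0.034]
side pointer_tip 0.55 [304. 208. 108.  90.] [0.571 0.15  0.034]
side pin 0.73 [306. 208. 111.  89.] [0.554 0.173 0.056]
side pin 0.62 [312. 223. 172. 118.] [0.529 0.204 0.056]
side tape_roll 0.71 [241. 343.  62.  64.] [0.532 0.447 0.01 ]
side tape_roll 0.5 [304. 210. 109.  86.] [0.579 0.13  0.01 ]
side tape_roll 0.22 [313. 223. 169. 115.] [0.549 0.157 0.01 ]
side inspect_stamp 0.86 [333. 358.  18.  32.] [0.384 0.449 0.06 ]
side inspect_stamp 0.23 [306. 209. 114.  90.] [0.551 0.18  0.06 ]
```

View pics/top0.png

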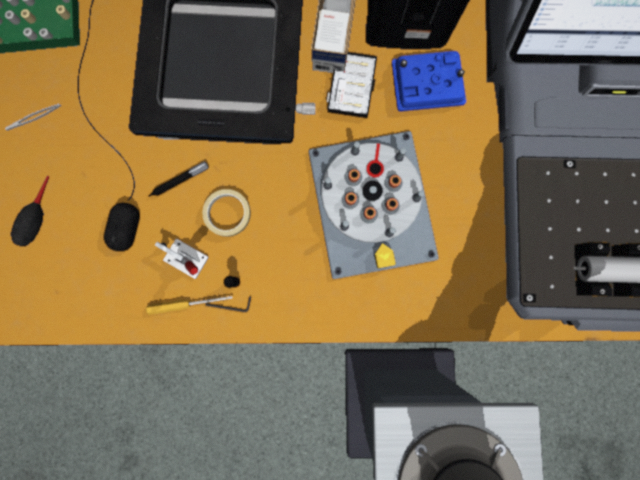

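View pics/side0.png

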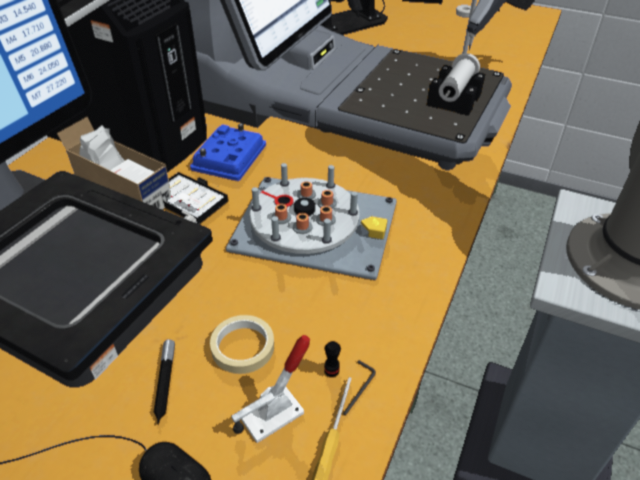

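The top view shows the disc with hub at about (373,190), the red stripe's outer end at about (378,146), nearly opposite the yellow pointer tip at about (384,243). The stamp is at (232,282) and the roll at (226,211). The side view agrees. Next I'll get the exact angles and the height of the machine along the way.

```bash
cat >> h.py <<'E'
def angle(n="top",dbg=True):
    c=read_camera(n);K=c["camera_matrix"];im=c["pixels"].astype(int);T=c["cam_to_world"]
    h=cv2.cvtColor(c["pixels"],cv2.COLOR_BGR2HSV)
    red=((h[...,0]<6)|(h[...,0]>174))&(h[...,1]>170)&(h[...,2]>90)
    yel=(abs(h[...,0].astype(int)-26)<5)&(h[...,1]>150)&(h[...,2]>120)
    C0=np.array([.566,.155,.034]);out=[]
    for m,r in((red,.115),(yel,.17)):
        v,u=np.nonzero(m);p=np.array([P(c,a,b,.034) for a,b in zip(u,v)]).reshape(-1,3)
        if len(p): p=p[np.hypot(*(p-C0)[:,:2].T)<r]
        out.append(p[:,:2])
    return c,out
E
python3 - <<'E'
from h import *
from scipy.spatial.transform import Rotation as R
q=get_obs()['tool_rot'];print(R.from_quat(np.r_[q[1:],q[0]]).as_matrix().round(3))
for n in("top","side"):
    c,(r,y)=angle(n)
    K=c["camera_matrix"];T=c["cam_to_world"];v,u=np.mgrid[:480,:640];Z=c["range_z"]
    W=np.stack([(u-K[0,2])/K[0,0]*Z,(v-K[1,2])/K[1,1]*Z,Z],-1)@T[:3,:3].T+T[:3,3]
    ok=(Z>0)&(np.hypot(W[...,0]-.566,W[...,1]-.155)<.125)&(abs(W[...,2]-.034)<.004)
    pts=W[ok][:,:2].astype(np.float32)
    g=ok&(np.hypot(W[...,0]-.566,W[...,1]-.155)<.11)
    print(n,"disc circle",cv2.minEnclosingCircle(W[g][:,:2].astype(np.float32)),"cam",T[:3,3].round(2))
    pn=(Z>0)&(W[...,2]>.068)&(W[...,2]<.085)&(np.hypot(W[...,0]-.566,W[...,1]-.155)<.12)
    k,lab,st,ce=cv2.connectedComponentsWithStats(pn.astype(np.uint8))
    for i in range(1,k):print(" pin",st[i,4],np.median(W[lab==i],0).round(3))
    print("red",len(r),r.mean(0).round(3),"yel",len(y),y.mean(0).round(3))
    for nm,p in(("red",r),("yel",y)):
        d=np.hypot(*(p-[.566,.155]).T);f=p[np.argsort(d)]
        print(nm,"near",f[:4].mean(0).round(3),"far",f[-4:].mean(0).round(3),d.min().round(3),d.max().round(3))
    for y0 in np.arange(-.7,.0,.1):
        s=(Z>0)&(W[...,1]>y0)&(W[...,1]<y0+.1)&(W[...,2]>.02)
        for x0 in np.arange(.0,.8,.1):
            a=W[s&(W[...,0]>x0)&(W[...,0]<x0+.1)]
            print(f"{a[:,2].max():.2f}" if len(a) else "--",end=" ")
        print("  y",y0.round(1))
    t=Z>0
    a=W[t&(abs(W[...,2])<.01)&(W[...,1]>-.05)&(W[...,1]<.3)];print("table edge x",a[:,0].min() if len(a) else None)
    a=W[t&(W[...,2]>.05)&(W[...,1]>-.5)&(W[...,1]<-.1)&(W[...,0]>.15)];print("machine min x",np.percentile(a[:,0],[0,1]) if len(a) else None)
E
```

```text
[[ 0.     0.276 -0.961]
 [-0.    -0.961 -0.276]
 [-1.     0.    -0.   ]]
top disc circle ((0.5615544319152832, 0.1550161987543106), 0.10560652613639832) cam [0.38 0.26 0.92]
 pin 40 [0.647 0.19  0.079]
 pin 38 [0.633 0.103 0.079]
 pin 36 [0.579 0.246 0.079]
 pin 41 [0.552 0.072 0.079]
 pin 35 [0.497 0.213 0.079]
 pin 37 [0.485 0.127 0.078]
red 122 [0.619 0.15 ] yel 321 [0.439 0.136]
red near [0.599 0.153] far [0.66  0.142] 0.032 0.098
yel near [0.462 0.139] far [0.421 0.134] 0.104 0.147
-- -- -- -- -- -- -- --   y -0.7
-- -- -- -- -- -- -- --   y -0.6
-- -- -- -- -- -- -- --   y -0.5
-- -- 0.07 0.09 0.09 0.10 0.10 0.14   y -0.4
-- -- 0.07 0.16 0.16 0.10 0.10 0.28   y -0.3
-- -- -- 0.16 0.16 0.09 0.10 0.27   y -0.2
0.13 -- -- 0.09 0.09 0.09 0.09 0.27   y -0.1
table edge x 0.014875636069356546
machine min x [0.29596687 0.30845161]
side disc circle ((0.561638355255127, 0.15406917035579681), 0.10495861619710922) cam [0.21 0.89 0.72]
 pin 45 [0.634 0.104 0.077]
 pin 43 [0.552 0.073 0.076]
 pin 45 [0.647 0.19  0.076]
 pin 49 [0.484 0.129 0.077]
 pin 53 [0.579 0.246 0.077]
 pin 54 [0.497 0.214 0.077]
red 68 [0.617 0.145] yel 299 [0.435 0.139]
red near [0.599 0.149] far [0.652 0.142] 0.032 0.095
yel near [0.459 0.14 ] far [0.414 0.159] 0.107 0.152
-- -- -- -- -- -- -- --   y -0.7
-- -- -- -- -- -- -- --   y -0.6
-- -- -- 0.26 0.22 0.09 0.09 0.19   y -0.5
-- -- 0.07 0.28 0.27 0.09 0.10 0.22   y -0.4
-- -- 0.07 0.25 0.25 0.09 0.10 0.25   y -0.3
-- -- -- 0.16 0.16 0.09 0.10 0.27   y -0.2
0.24 -- -- 0.09 0.09 0.09 0.09 0.27   y -0.1
table edge x -0.01695166864381406
machine min x [0.29398924 0.30876618]
```

```bash
python3 - <<'E'
from h import *
W=[]
for n in("side","top"):
    c=read_camera(n);K=c["camera_matrix"];T=c["cam_to_world"];v,u=np.mgrid[:480,:640];Z=c["range_z"]
    w=np.stack([(u-K[0,2])/K[0,0]*Z,(v-K[1,2])/K[1,1]*Z,Z],-1)@T[:3,:3].T+T[:3,3];W.append(w[Z>0])
W=np.vstack(W);W=W[(W[:,1]<-.1)&(W[:,0]>.1)&(W[:,0]<1.2)&(W[:,1]>-1)&(W[:,2]>.12)]
H={}
for p in W:
    k=tuple(np.floor(p[:2]/.05).astype(int));H.setdefault(k,[]).append(p[2])
for k in sorted(H):
    if k[0]<14: print(np.round(np.array(k)*.05,2),round(min(H[k]),2),round(max(H[k]),2),len(H[k]))
E
```

```text
[ 0.3 -0.5] 0.22 0.24 60
[ 0.3  -0.45] 0.23 0.26 110
[ 0.3 -0.4] 0.25 0.26 13
[ 0.35 -0.5 ] 0.23 0.23 1
[ 0.35 -0.45] 0.23 0.25 8
[ 0.35 -0.4 ] 0.24 0.27 44
[ 0.35 -0.35] 0.13 0.28 572
[ 0.35 -0.3 ] 0.12 0.25 728
[ 0.35 -0.25] 0.12 0.16 766
[ 0.35 -0.2 ] 0.12 0.16 495
[ 0.4 -0.5] 0.12 0.22 117
[ 0.4  -0.35] 0.13 0.27 282
[ 0.4 -0.3] 0.12 0.24 711
[ 0.4  -0.25] 0.12 0.16 985
[ 0.4 -0.2] 0.12 0.16 752
[ 0.45 -0.3 ] 0.12 0.14 26
[ 0.45 -0.25] 0.12 0.14 58
[ 0.45 -0.2 ] 0.12 0.14 23
```

```bash
python3 -m jog '[{"gripper":0.5,"dy":0.04,"dz":0.03},{"gripper":0.5,"dy":0.08,"dz":0.06},{"gripper":0.5,"dy":0.12,"dz":0.09},{"gripper":0.5,"dy":0.16,"dz":0.12},{"gripper":0.5,"dy":0.2,"dz":0.15},{"gripper":0.5,"dy":0.22,"dz":0.17}]' 20
```

```text
$[0]: bad value
```

```bash
python3 -m jog '[{"gripper":0.5,"dx":0,"dy":0.04,"dz":0.03,"rx":0,"ry":0,"rz":0},{"gripper":0.5,"dx":0,"dy":0.08,"dz":0.06,"rx":0,"ry":0,"rz":0},{"gripper":0.5,"dx":0,"dy":0.12,"dz":0.09,"rx":0,"ry":0,"rz":0},{"gripper":0.5,"dx":0,"dy":0.16,"dz":0.12,"rx":0,"ry":0,"rz":0},{"gripper":0.5,"dx":0,"dy":0.2,"dz":0.15,"rx":0,"ry":0,"rz":0},{"gripper":0.5,"dx":0,"dy":0.22,"dz":0.17,"rx":0,"ry":0,"rz":0}]' 20
```

```text
t: 1.5
eef_pos: [0.1868, -0.4263, 0.4229]
tool_rot: [0.1, 0.701, 0.098, -0.7]
contact_force: [0.1, -0.1, 0.5]
gripper_width: 0.498
```

```bash
python3 -m jog '[{"gripper":0.5,"dx":0.03,"dy":0.03,"dz":0,"rx":0,"ry":0,"rz":0},{"gripper":0.5,"dx":0.06,"dy":0.06,"dz":0,"rx":0,"ry":0,"rz":0},{"gripper":0.5,"dx":0.09,"dy":0.09,"dz":0,"rx":0,"ry":0,"rz":0},{"gripper":0.5,"dx":0.12,"dy":0.12,"dz":0,"rx":0,"ry":0,"rz":0},{"gripper":0.5,"dx":0.15,"dy":0.16,"dz":0,"rx":0,"ry":0,"rz":0},{"gripper":0.5,"dx":0.18,"dy":0.2,"dz":0,"rx":0,"ry":0,"rz":0},{"gripper":0.5,"dx":0.2,"dy":0.24,"dz":0,"rx":0,"ry":0,"rz":0},{"gripper":0.5,"dx":0.22,"dy":0.28,"dz":0,"rx":0,"ry":0,"rz":0},{"gripper":0.5,"dx":0.24,"dy":0.32,"dz":0,"rx":0,"ry":0,"rz":0},{"gripper":0.5,"dx":0.26,"dy":0.36,"dz":0,"rx":0,"ry":0,"rz":0}]' 20
```

```text
t: 2.5
eef_pos: [0.4468, -0.0671, 0.4207]
tool_rot: [0.099, 0.7, 0.098, -0.7]
contact_force: [0.1, -0.7, 0.3]
gripper_width: 0.502
```

```bash
python3 -m jog '[{"gripper":0.5,"dx":0.03,"dy":0.035,"dz":0,"rx":0,"ry":0,"rz":0},{"gripper":0.5,"dx":0.055,"dy":0.075,"dz":-0.02,"rx":0,"ry":0,"rz":0},{"gripper":0.5,"dx":0.08,"dy":0.11,"dz":-0.05,"rx":0,"ry":0,"rz":0},{"gripper":0.5,"dx":0.105,"dy":0.139,"dz":-0.08,"rx":0,"ry":0,"rz":0},{"gripper":0.5,"dx":0.105,"dy":0.139,"dz":-0.13,"rx":0,"ry":0,"rz":0},{"gripper":0.5,"dx":0.105,"dy":0.139,"dz":-0.18,"rx":0,"ry":0,"rz":0},{"gripper":0.5,"dx":0.105,"dy":0.139,"dz":-0.23,"rx":0,"ry":0,"rz":0},{"gripper":0.5,"dx":0.105,"dy":0.139,"dz":-0.29,"rx":0,"ry":0,"rz":0},{"gripper":0.5,"dx":0.105,"dy":0.139,"dz":-0.29,"rx":0,"ry":0,"rz":0}]' 20
python3 - <<'E'
from h import *
o=get_obs();print(o['eef_pos'])
ims=[]
for n in("top","side"):
    c=read_camera(n);u,v=pix(c,[.555,.12,.08]).astype(int)
    a=c["pixels"][max(0,v-70):v+70,max(0,u-70):u+70];ims.append(cv2.resize(a,(400,400)))
cv2.imwrite("pics/a1.png",np.hstack(ims))
E
```

```text
t: 3.4
eef_pos: [0.5479, 0.0691, 0.1254]
tool_rot: [-0.099, -0.697, -0.099, 0.703]
contact_force: [-1.5, -0.8, -0.2]
gripper_width: 0.499
[0.54787953 0.06907622 0.12539462]
```

View pics/a1.png

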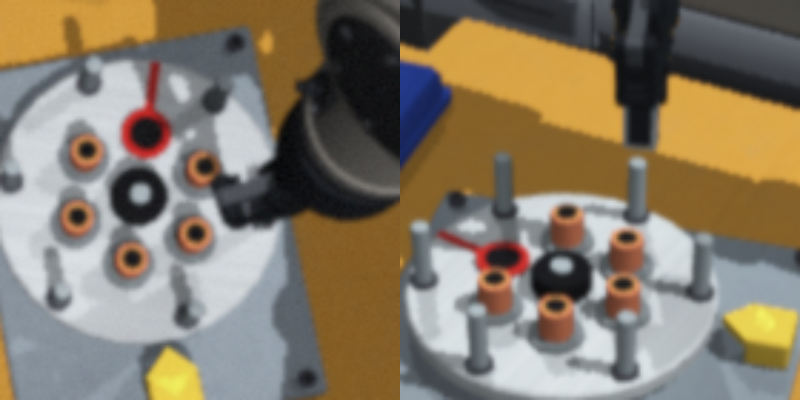

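The crops show the open jaws directly above the right-hand pin (its top at (637,165) in the side crop), with room over the bushings. I'll go down and grip it.

```bash
python3 -m jog '[{"gripper":0.5,"dx":0,"dy":0.001,"dz":-0.015,"rx":0,"ry":0,"rz":0},{"gripper":0.5,"dx":0,"dy":0.001,"dz":-0.03,"rx":0,"ry":0,"rz":0},{"gripper":0.5,"dx":0,"dy":0.001,"dz":-0.045,"rx":0,"ry":0,"rz":0},{"gripper":0.5,"dx":0,"dy":0.001,"dz":-0.046,"rx":0,"ry":0,"rz":0},{"gripper":0.95,"dx":0,"dy":0.001,"dz":-0.046,"rx":0,"ry":0,"rz":0},{"gripper":0.95,"dx":0,"dy":0.001,"dz":-0.046,"rx":0,"ry":0,"rz":0},{"gripper":0.95,"dx":0,"dy":0.001,"dz":-0.046,"rx":0,"ry":0,"rz":0},{"gripper":0.95,"dx":0,"dy":0.001,"dz":-0.046,"rx":0,"ry":0,"rz":0},{"gripper":0.95,"dx":0,"dy":0.001,"dz":-0.046,"rx":0,"ry":0,"rz":0}]' 20
```

```text
t: 4.4
eef_pos: [0.5518, 0.0698, 0.0848]
tool_rot: [0.099, 0.7, 0.097, -0.7]
contact_force: [-0.7, -5.7, 4.4]
gripper_width: 0.125
```

```bash
python3 - <<'E'
from h import *
print(get_obs()['q'])
a0=np.radians(260.4)
for k in range(0,41): 
    a=a0-np.radians(4*k); print(k,(1000*.088*np.array([np.cos(a)-np.cos(a0),np.sin(a)-np.sin(a0)])).round(0),end='  ')
E
```

```text
[ 0.21037007  0.56645566 -0.57904735  1.94127292  0.44249792  0.76150885
 -1.91642861]
0 [0. 0.]  1 [-6.  1.]  2 [-12.   3.]  3 [-18.   5.]  4 [-23.   7.]  5 [-29.  10.]  6 [-34.  13.]  7 [-39.  17.]  8 [-44.  21.]  9 [-48.  25.]  10 [-52.  30.]  11 [-56.  35.]  12 [-60.  40.]  13 [-63.  45.]  14 [-65.  50.]  15 [-68.  56.]  16 [-70.  62.]  17 [-71.  68.]  18 [-72.  74.]  19 [-73.  80.]  20 [-73.  86.]  21 [-73.  92.]  22 [-73.  98.]  23 [-72. 104.]  24 [-70. 110.]  25 [-68. 116.]  26 [-66. 122.]  27 [-63. 128.]  28 [-60. 133.]  29 [-57. 138.]  30 [-53. 143.]  31 [-49. 147.]  32 [-45. 152.]  33 [-40. 156.]  34 [-35. 159.]  35 [-30. 163.]  36 [-24. 166.]  37 [-19. 168.]  38 [-13. 170.]  39 [ -7. 172.]  40 [ -1. 173.]
```

```bash
python3 -m jog '[{"gripper":0.95,"dx":-0.006,"dy":0.001,"dz":0,"rx":0,"ry":0,"rz":0},{"gripper":0.95,"dx":-0.012,"dy":0.003,"dz":0,"rx":0,"ry":0,"rz":0},{"gripper":0.95,"dx":-0.018,"dy":0.005,"dz":0,"rx":0,"ry":0,"rz":0},{"gripper":0.95,"dx":-0.023,"dy":0.007,"dz":0,"rx":0,"ry":0,"rz":0},{"gripper":0.95,"dx":-0.029,"dy":0.01,"dz":0,"rx":0,"ry":0,"rz":0},{"gripper":0.95,"dx":-0.034,"dy":0.013,"dz":0,"rx":0,"ry":0,"rz":0},{"gripper":0.95,"dx":-0.039,"dy":0.017,"dz":0,"rx":0,"ry":0,"rz":0},{"gripper":0.95,"dx":-0.044,"dy":0.021,"dz":0,"rx":0,"ry":0,"rz":0},{"gripper":0.95,"dx":-0.048,"dy":0.025,"dz":0,"rx":0,"ry":0,"rz":0},{"gripper":0.95,"dx":-0.052,"dy":0.03,"dz":0,"rx":0,"ry":0,"rz":0}]' 20
python3 - <<'E'
from h import *
c,(r,y)=angle("side")
d=np.hypot(*(r-[.5655,.1588]).T);f=r[np.argsort(d)][-5:].mean(0)-[.5655,.1588];print(len(r),np.degrees(np.arctan2(f[1],f[0])),get_obs()['q'])
E
```

```text
t: 5.4
eef_pos: [0.4978, 0.0977, 0.0845]
tool_rot: [-0.099, -0.699, -0.096, 0.702]
contact_force: [-5.8, -10.9, 12.2]
gripper_width: 0.126
59 -49.17691979754354 [ 0.15992685  0.5079592  -0.59668925  2.05139156  0.43597434  0.7127165
 -2.00861919]
```

```bash
python3 -m jog '[{"gripper":0.95,"dx":-0.004,"dy":0.005,"dz":0,"rx":0,"ry":0,"rz":0},{"gripper":0.95,"dx":-0.008,"dy":0.01,"dz":0,"rx":0,"ry":0,"rz":0},{"gripper":0.95,"dx":-0.011,"dy":0.015,"dz":0,"rx":0,"ry":0,"rz":0},{"gripper":0.95,"dx":-0.013,"dy":0.02,"dz":0,"rx":0,"ry":0,"rz":0},{"gripper":0.95,"dx":-0.016,"dy":0.026,"dz":0,"rx":0,"ry":0,"rz":0},{"gripper":0.95,"dx":-0.018,"dy":0.032,"dz":0,"rx":0,"ry":0,"rz":0},{"gripper":0.95,"dx":-0.019,"dy":0.038,"dz":0,"rx":0,"ry":0,"rz":0},{"gripper":0.95,"dx":-0.02,"dy":0.044,"dz":0,"rx":0,"ry":0,"rz":0},{"gripper":0.95,"dx":-0.021,"dy":0.05,"dz":0,"rx":0,"ry":0,"rz":0},{"gripper":0.95,"dx":-0.021,"dy":0.056,"dz":0,"rx":0,"ry":0,"rz":0}]' 20
```

```text
t: 6.45
eef_pos: [0.4786, 0.1578, 0.0844]
tool_rot: [0.099, 0.7, 0.099, -0.7]
contact_force: [4.0, -3.3, -0.7]
gripper_width: 0.126
```

```bash
python3 -m jog '[{"gripper":0.95,"dx":0,"dy":0.006,"dz":0,"rx":0,"ry":0,"rz":0},{"gripper":0.95,"dx":0,"dy":0.012,"dz":0,"rx":0,"ry":0,"rz":0},{"gripper":0.95,"dx":0.001,"dy":0.018,"dz":0,"rx":0,"ry":0,"rz":0},{"gripper":0.95,"dx":0.003,"dy":0.024,"dz":0,"rx":0,"ry":0,"rz":0},{"gripper":0.95,"dx":0.005,"dy":0.03,"dz":0,"rx":0,"ry":0,"rz":0},{"gripper":0.95,"dx":0.007,"dy":0.036,"dz":0,"rx":0,"ry":0,"rz":0},{"gripper":0.95,"dx":0.01,"dy":0.042,"dz":0,"rx":0,"ry":0,"rz":0},{"gripper":0.95,"dx":0.013,"dy":0.047,"dz":0,"rx":0,"ry":0,"rz":0},{"gripper":0.95,"dx":0.016,"dy":0.052,"dz":0,"rx":0,"ry":0,"rz":0},{"gripper":0.95,"dx":0.02,"dy":0.057,"dz":0,"rx":0,"ry":0,"rz":0}]' 20
python3 - <<'E'
from h import *
for n in("side","top"):
    c,(r,y)=angle(n)
    if len(r)<5: print(n,len(r));continue
    d=np.hypot(*(r-[.5655,.1588]).T);f=r[np.argsort(d)][-5:].mean(0)-[.5655,.1588];print(n,len(r),np.degrees(np.arctan2(f[1],f[0])))
E
```

```text
t: 7.45
eef_pos: [0.4986, 0.2144, 0.0843]
tool_rot: [-0.099, -0.7, -0.098, 0.7]
contact_force: [0.0, -5.4, 3.0]
gripper_width: 0.126
side 1
top 0
```

```bash
python3 -m jog '[{"gripper":0.95,"dx":0.004,"dy":0.004,"dz":0,"rx":0,"ry":0,"rz":0},{"gripper":0.95,"dx":0.008,"dy":0.009,"dz":0,"rx":0,"ry":0,"rz":0},{"gripper":0.95,"dx":0.013,"dy":0.013,"dz":0,"rx":0,"ry":0,"rz":0},{"gripper":0.95,"dx":0.018,"dy":0.016,"dz":0,"rx":0,"ry":0,"rz":0},{"gripper":0.95,"dx":0.023,"dy":0.02,"dz":0,"rx":0,"ry":0,"rz":0},{"gripper":0.95,"dx":0.029,"dy":0.023,"dz":0,"rx":0,"ry":0,"rz":0},{"gripper":0.95,"dx":0.034,"dy":0.025,"dz":0,"rx":0,"ry":0,"rz":0},{"gripper":0.95,"dx":0.04,"dy":0.027,"dz":0,"rx":0,"ry":0,"rz":0},{"gripper":0.95,"dx":0.046,"dy":0.029,"dz":0,"rx":0,"ry":0,"rz":0},{"gripper":0.95,"dx":0.052,"dy":0.03,"dz":0,"rx":0,"ry":0,"rz":0}]' 20
python3 - <<'E'
from h import *
ims=[]
for n in("side","top"):
    c,(r,y)=angle(n)
    u,v=pix(c,[.53,.16,.05]).astype(int);ims.append(cv2.resize(c["pixels"][v-75:v+75,u-75:u+75],(400,400)))
    if len(r)<5: print(n,len(r));continue
    d=np.hypot(*(r-[.5655,.1588]).T);f=r[np.argsort(d)][-5:].mean(0)-[.5655,.1588];print(n,len(r),np.degrees(np.arctan2(f[1],f[0])))
cv2.imwrite("pics/a2.png",np.hstack(ims))
E
```

```text
t: 8.55
eef_pos: [0.5502, 0.2433, 0.0841]
tool_rot: [-0.099, -0.7, -0.098, 0.701]
contact_force: [-3.9, -5.4, 3.5]
gripper_width: 0.129
side 79 -163.6831625018484
top 125 -168.7334655020523
```

View pics/a2.png

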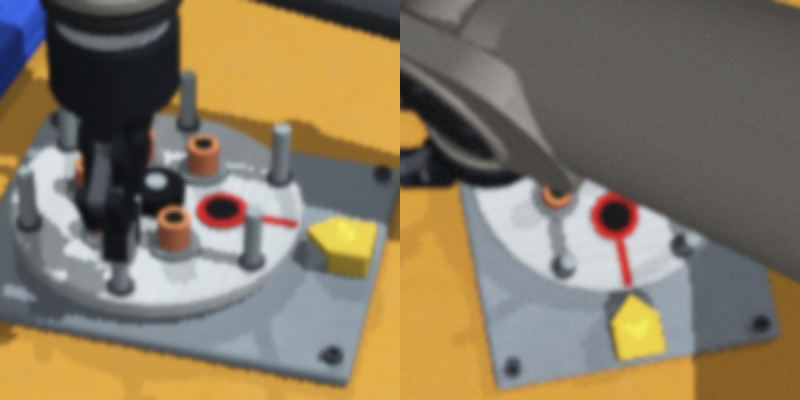

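The crops show the stripe ending at (297,224) side / (628,284) top, straight ahead of the pointer tip at (310,228) / (630,297). I'll release and lift.

```bash
python3 -m jog '[{"gripper":0.6,"dx":0,"dy":0,"dz":0,"rx":0,"ry":0,"rz":0},{"gripper":0.6,"dx":0,"dy":0,"dz":0,"rx":0,"ry":0,"rz":0},{"gripper":0.6,"dx":0,"dy":0,"dz":0,"rx":0,"ry":0,"rz":0},{"gripper":0.6,"dx":0,"dy":0,"dz":0.01,"rx":0,"ry":0,"rz":0},{"gripper":0.6,"dx":0,"dy":0,"dz":0.03,"rx":0,"ry":0,"rz":0},{"gripper":0.6,"dx":0,"dy":0,"dz":0.06,"rx":0,"ry":0,"rz":0},{"gripper":0.6,"dx":0,"dy":0,"dz":0.1,"rx":0,"ry":0,"rz":0},{"gripper":0.6,"dx":0,"dy":0,"dz":0.14,"rx":0,"ry":0,"rz":0},{"gripper":0.6,"dx":0,"dy":0,"dz":0.17,"rx":0,"ry":0,"rz":0},{"gripper":0.6,"dx":0,"dy":0,"dz":0.17,"rx":0,"ry":0,"rz":0}]' 20
python3 - <<'E'
from h import *
ims=[]
for n in("side","top"):
    c,(r,y)=angle(n);C=np.array([.5655,.1588])
    u,v=pix(c,[.53,.16,.05]).astype(int);ims.append(cv2.resize(c["pixels"][v-75:v+75,u-75:u+75],(400,400)))
    for p,s in((r,-1),(y,1)):
        if len(p)<5: print(n,len(p));continue
        d=np.hypot(*(p-C).T);f=p[np.argsort(d)]
        f=(f[-5:] if s<0 else f[:5]).mean(0)-C;print(n,len(p),np.degrees(np.arctan2(f[1],f[0])),np.hypot(*f))
    for l,z in(("tape_roll",.01),("inspect_stamp",.06)):
        for e in spot_in(n,l)[:1]: print(l,e["conf"],P(c,e["box"][0],e["box"][1],z).round(3))
cv2.imwrite("pics/a3.png",np.hstack(ims))
E
```

```text
t: 9.65
eef_pos: [0.5522, 0.2464, 0.2602]
tool_rot: [0.098, 0.703, 0.1, -0.697]
contact_force: [-0.4, 1.0, 0.3]
gripper_width: 0.399
side 89 -166.61803438025174 0.06567990478940038
side 316 -170.30520164470707 0.10789637920892228
tape_roll 0.76 [0.528 0.447 0.01 ]
inspect_stamp 0.58 [0.384 0.451 0.06 ]
top 125 -168.7334655020523 0.08942096130007553
top 319 -169.21085705681656 0.10562036775030001
tape_roll 0.73 [0.529 0.448 0.01 ]
inspect_stamp 0.47 [0.392 0.428 0.06 ]
```

View pics/a3.png

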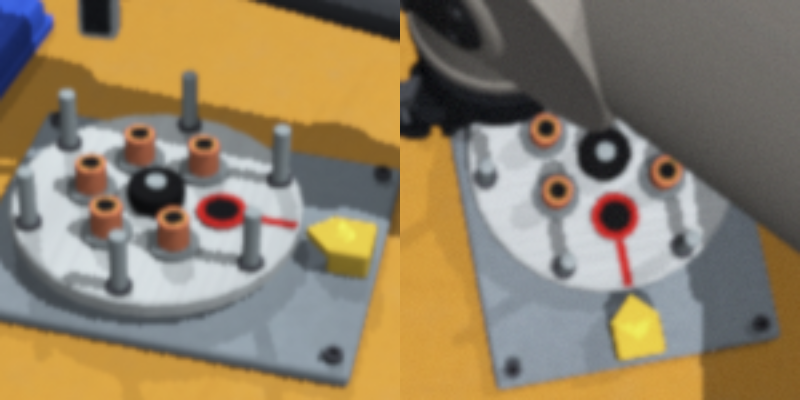

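The gripper is clear of the pins. The stripe still lines up with the pointer tip in both crops, about 0.5° off in the top view, and the bystanders haven't moved. I'll hand in.

```bash
python3 -c "
from station import *
print(hand_in())"
```

```text
the job is handed in; nothing more can be done
None
```

The red stripe now stands at the yellow pointer, and I handed the job in with about 9.7 s on the robot's clock; it reports no verdict.

**What I did:** The stripe started about 160° counter-clockwise of the pointer (about 2.79 rad), so clockwise was the shorter way. I took the arm past the measuring machine close to the robot. It gripped the tip of the right-hand pin at 20 N and led it clockwise along the arc over the pointer side. Then I released the pin and lifted about 0.17 m clear.

**Last checks:**
- **Alignment:** In the top view the stripe is at -168.7° and the pointer at -169.2°, so about 0.5° apart against the 7° allowed.
- **Disagreement:** The side view gave -166.6° and -170.3°, about 3.7° apart. Its stripe end came out at 66 mm from the axis instead of 95 mm, so that reading is poor. Both pictures show the stripe in line with the pointer's tip.
- **At rest:** The top view's stripe angle was the same before and after I let go of the pin. I did not measure the disc's speed directly.
- **Tape roll and stamp:** No shift beyond about 4 mm, which is within the detection scatter. The top camera did not find the roll at the start, so the roll's before-and-after comparison rests on the side camera.
- **Contact:** The tool force was about 1 N after lifting, so the robot touches nothing.

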